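Grease the test stage: snap the push gun onto the angled nipple and hold the stroke

ROBOT

A 6-joint arm with a two-finger parallel gripper is mounted at the origin on the work surface. World frame = base frame: x ahead of the robot, y to its left, z up, the work surface at z = 0. Lengths are in m, angles in rad, forces in N, time in s.
With the tool pointing down it reaches from about 0.35 to 0.85 m from the base axis. Payload 8.1 kg.
Tool frame: the origin (TCP) lies between the finger pads; the fingertips stand 11 mm ahead of it and the grasp point (between the pads) lies 8 mm behind it (tips_ahead is the z of the fingertips in the tool frame, in m); z points along the fingers, y is the line along which they close (so a half turn about z gives the same grasp; the last joint's range is limited). The gripper opens to 93 mm and grips with 3 to 60 N. Pads are 15 mm wide; open, the fingers measure 128 mm over their backs; the gripper's body (75 mm by 188 mm) begins 65 mm behind the grasp point.
Start: joints at [1.24, 0.13, 1.488, -0, 1.523, -0.085], TCP at [0.146, 0.582, 0.203] pointing down, gripper open.
Joint ranges: [-2.96, 2.96], [-0.89, 2.26], [0.02, 2.5], [-1.34, 4.48], [0, 2.73], [-2.66, 2.66]. Speed limits (rad/s): [2.39, 2.39, 2.79, 3.14, 3.14, 3.14].

INTERFACE

Orientations are given as a rotation vector (axis times angle).
In Python, from plant import read_state, read_camera, close_job, tips_ahead gives the robot as it stands. The module is installed in compiled form; this text tells all that it offers.
- The arm moves only by the tool move_arm, never from a script. Its argument "plan" is a list of rows, each a list of 7 numbers: the turn, a rotation vector about the tool's x, y, z in units of 6 degrees (1.0 is 6 degrees), then the shift along the tool's x, y, z in units of 25 mm (1.0 is 25 mm), then the finger opening in mm, from 0 to 93. A call has exactly 10 rows; each row shifts and turns the commanded pose from where the row before left it, along the tool's axes as they then stand; what a row does not reach is not made up. A row lasts 1/10 s, in which the tool goes at most 50 mm and 8.59 degrees, less where a joint would pass 70% of its speed; a pose out of reach is approached as far as the arm can. A call is refused whole if a number of a shift passes 1 or a number of a turn 1, either way. A call with a gripper value outside its range is refused whole. The fingers move at their own pace and stop on an object; "force" is the grip in N (left out, the last holds). Time passes only in rows, so rows that do not move let the fingers close, or fill a call up. It gives the time, the measured TCP pose, the force, the opening and the grip force at its end, in the units of the state.
- read_state(): the state, without advancing time (a new reading comes with each control period).
- read_camera(name): name is "scene" or "side" or "wrist"; returns a dict with "frame" (400x640x3 uint8, red, green, blue), "z_map" (400x640 float32, m along the optical axis (not along the pixel's ray), 0 where there is no reading), "fx", "fy", "cx", "cy" (pixels), "distortion" ([k1, k2, p1, p2, k3] as OpenCV has them; the pictures are not rectified), "rvec" (rotation vector, rad) and "tvec" (3), from world to camera coordinates, as OpenCV has them. Camera axes: x right, y down, z forward; pixel columns grow to the right and rows downward; lengths in m; the calibration is good to about 2 mm. A picture is of the moment at which its call begins.
- close_job(): hands the job in; it is judged then, once.
The state is a dict: "t": time; "q": joint angles; "dq": joint speeds; "joint_torque": joint torques, N m; "tool_pos": TCP position; "orientation": TCP orientation; "force": force on the tool from outside, world axes, zero at the start; "wrist_torque": the same for the moment, N m; "opening": finger opening in m; "gripper_force": force on a finger pad.
Only numpy, scipy, OpenCV 4.12 (cv2) and the standard library are available. Lean on these libraries where they do the work, as an engineer would, in place of code of your own. Each camera call takes 0.05 s, during which the arm holds its last target. There are 200 camera calls.

TASK

Take the push-type grease gun out of its stand and press its coupler squarely, in line with the nipple, onto the angled grease nipple on the carriage of the ball-screw stage until it snaps fully home. Then keep pushing the barrel down along the same line against its return spring until the groove on the nozzle tube has gone into the barrel (12 mm of stroke), and finish still gripping the gun and holding it pressed in like that: do not let go or ease off. Do not shove the carriage along its rails or knock the other things about.

Things in the scene. Friction and masses are not known exactly. Their poses are not given: they have to be found in the camera images.
- gun: Push-type grease gun, bare aluminium barrel, standing nozzle-down in the stand, 0.4 to 0.6 kg, round (its yaw means nothing). Origin on its axis at the lower face of the dark steel head; +z along the axis to the closed end. Head 34 mm in diameter, z = 0 to 16 mm; barrel 28 mm, to z = 112; end button to 117. Below the head a 10 mm tube carries a 16 mm coupler.
- nozzle (a joint): Stroke: how far tube and coupler are pushed into the barrel, m. 0 = out, where the return spring keeps it; 0.018 = end stop. The spring pushes with 9 N at the start and 0.4 N more per mm (about 14 N at 12 mm). A dark groove round the tube, 12 mm below the head, vanishes into the barrel at 0.012.
- coupler_seat (a point): Point on the gun's axis, 8 mm inside the mouth (70 mm below the gun's origin, 158 mm from the grip point, spring relaxed), where the centre of the nipple's ball lies once fully home. Four sprung jaws, 4 mm before it, spread over the ball with about 6 N and close behind it. Mouth and seat move towards the barrel with the stroke.
- nipple: Angled steel grease nipple on the carriage, near its edge towards the robot. Ball head 8 mm in diameter on a 5 mm neck; an 11 mm hexagon begins 10 mm below the ball's centre. Origin at the ball's centre, 96 mm above the bench and 26 mm above the carriage; +z points out along its axis, 30 degrees from vertical, leaning to the stage's -x (robot's) side. The gun comes down this axis.
- stage: Ball-screw stage, fixed to the bench: aluminium base 110 x 300 x 30 mm, long along its y, origin at the centre of its underside; two rails, end blocks and a black 57 mm square motor at the +y end (to y = 222 mm). The carriage, a dark plate 112 x 90 mm with its top at 70 mm, stands within 55 mm of mid-rail, held by the screw (it slips only above 90 N).
- stand: Dark sheet-steel tool stand, 90 x 130 x 90 mm, fixed to the bench. Origin at the centre of its underside. Its top plate, 90 mm above the bench, has one 21 mm hole in the middle in which the gun hangs by its head; short spare nozzles stand on the plate 42 mm either side of the hole and reach 22 mm above it.
- bottle: White solvent dispenser bottle with a steel top, 62 mm in diameter, 112 mm high; origin at the centre of its underside. Bystander.
- tank: Small brass vaporiser tank, 24 mm in diameter, 60 mm high, standing; origin at the centre of its underside. Bystander.
- driver: Screwdriver lying on the bench, 170 mm long along its x, black handle to -x; origin at mid-length, on the bench. Bystander.
- meter: Black handheld multimeter lying on its back, 150 x 76 x 40 mm; origin at the centre of its underside. Bystander.
- dropper: Amber glass dropper bottle, 31 mm in diameter, 91 mm high; origin at the centre of its underside. Bystander.
- reel: Reel of solder, 64 mm in diameter, 45 mm high; origin at the centre of its underside. Bystander.
- carton: Small cardboard carton, 85 x 60 x 45 mm; origin at the centre of its underside. Bystander.
- gun_grip (a point): Place to grip the gun, on its axis 88 mm above its origin: plain 28 mm barrel, fingers pointing down along the gun's axis. Nothing stands near the barrel at this height.
- coupler_mouth (a point): Centre of the coupler's open end, 78 mm below the gun's origin (166 mm from the grip point) with the spring relaxed. The mouth is a cone, 14 mm wide, that narrows to a 9.6 mm bore.
Mind the look-alikes: they are no part of the job. What is shaped like the gun but purple is not meant.

How it is judged:
By the outcome, as a careful person would: the job done as asked, in the order asked, and still so for the second after the job is handed in, while the arm keeps its last pose, push and grip.
It also fails if it takes over 61 s, if anything falls off the work surface, if the arm or the gripper's body presses on something with over 40 N, if the wrist force passes 120 N, or if a joint passes its speed limit or range.

## Working session

There is one attempt and no reset: what is moved stays moved. The work goes in short steps, Python scripts to look and compute and a tool call to move; the robot and the scene stay as the last step left them, time stands still between calls to the robot, and variables do not carry over. Pictures are saved under pics/ and viewed, at most 10 in all, crops included, and the job is handed in when it is done.

Besides the shell and the picture viewer there is one more tool, called after "Call:" as a command line: name --pt "numbers of a row" for each row, then --argument value for the rest. move_arm: Moves the arm, as the interface text tells. Its arguments: {"type":"object","properties":{"plan":{"type":"array","items":{"type":"array","items":{"type":"number"}}},"force":{"type":"number"}},"required":["plan"]}

```bash
mkdir -p pics; cat > h.py <<'E'
import numpy as np, cv2
from scipy.spatial.transform import Rotation as R
from plant import read_state, read_camera, close_job, tips_ahead
def cam(n):
    c=read_camera(n); c['K']=np.array([[c['fx'],0,c['cx']],[0,c['fy'],c['cy']],[0,0,1.]]); c['D']=np.array(c['distortion'],float)
    c['R']=R.from_rotvec(np.ravel(c['rvec'])).as_matrix(); c['t']=np.ravel(c['tvec']); return c
def ray(c,u,v):
    p=cv2.undistortPoints(np.array([[[u,v]]],float),c['K'],c['D'])[0,0]
    return -c['R'].T@c['t'], c['R'].T@np.array([p[0],p[1],1.])
def onz(c,u,v,z):
    o,d=ray(c,u,v); return o+d*(z-o[2])/d[2]
def dep(c,u,v):
    o,d=ray(c,u,v); z=c['z_map'][int(v)-1:int(v)+2,int(u)-1:int(u)+2]; z=z[z>0]
    return o+d*np.median(z) if len(z) else None
def proj(c,P):
    return cv2.projectPoints(np.array(P,float).reshape(-1,1,3),c['R'] and 0 if 0 else np.ravel(c['rvec']).astype(float),c['t'].astype(float),c['K'],c['D'])[0][:,0]
def tri(rays):
    A=np.zeros((3,3));b=np.zeros(3)
    for o,d in rays:
        d=d/np.linalg.norm(d);M=np.eye(3)-np.outer(d,d);A+=M;b+=M@o
    return np.linalg.solve(A,b)
def save(n,img,box=None,k=1):
    if box: img=img[box[1]:box[3],box[0]:box[2]]
    cv2.imwrite('pics/'+n,cv2.resize(img[:,:,::-1],None,fx=k,fy=k,interpolation=cv2.INTER_CUBIC))
E
python3 - <<'E'
from h import *
import pickle
for n in ['scene','side']:
    c=cam(n); save(n+'1.png',c['frame'],k=1.25); pickle.dump(c,open(n+'.pkl','wb')); print(n,-c['R'].T@c['t'],c['R'][2],c['fx'])
s=read_state();print(s,tips_ahead)
E
```

```text
scene [ 1.3573026  -0.54564933  1.1486572 ] [-0.57563205  0.38039324 -0.72384302] 450.9931327124453
side [ 0.01028328 -0.89801725  0.79084534] [ 0.41947081  0.7263274  -0.54451148] 388.8062746735005
{'t': 0.1, 'q': array([ 1.23959219e+00,  1.31113755e-01,  1.48916825e+00,  2.36115201e-05,
        1.52300270e+00, -8.53911207e-02]), 'dq': array([-0.00144143, -0.00312347, -0.00153284,  0.00035714,  0.0012294 ,
       -0.0018859 ]), 'joint_torque': array([ 7.86134660e-04, -5.61340964e+01, -4.93094230e+01,  7.69812497e-02,
        2.92516494e-02, -1.24365956e-04]), 'tool_pos': array([0.1457941 , 0.58145807, 0.20227675]), 'orientation': array([-3.85106715e-01, -3.11752260e+00,  2.59244472e-03]), 'force': array([ 0.95788821,  0.02307467, -0.37254318]), 'wrist_torque': array([-0.02569397, -0.01354212,  0.04317234]), 'gripper_force': 0.0, 'opening': 0.09302762621924153} 0.011
```

View pics/scene1.png

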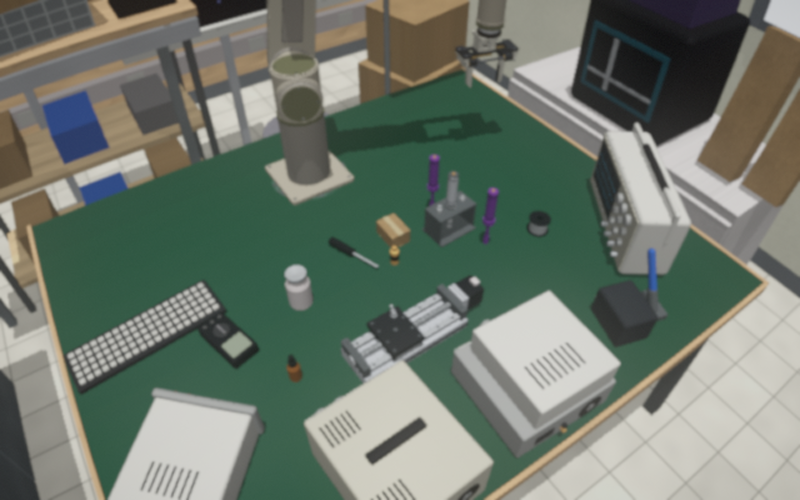

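View pics/side1.png

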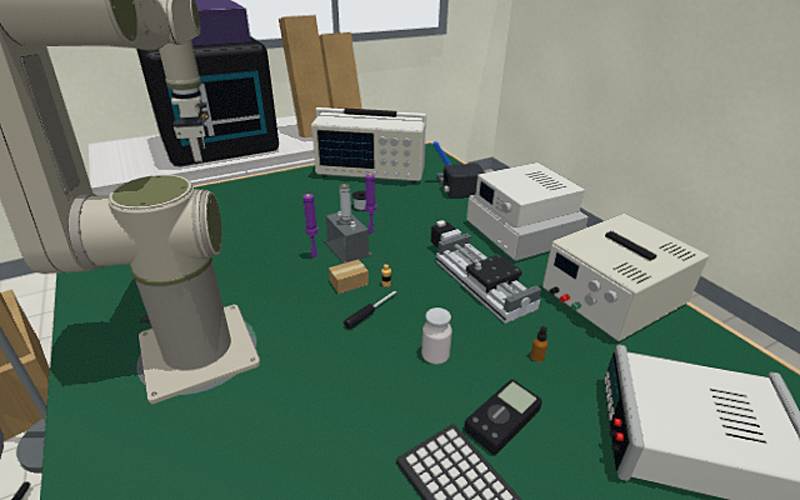

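The gun candidates in the 800-px views are:
- Bare aluminium, in the stand: scene (452,188), side (345,200).
- Purple: scene (433,172) and (491,206), side (310,220) and (370,195).

I choose the aluminium one in the stand. The stage is at scene (410,325), and the nipple is near (393,312). Next is one close composite crop to check this.

```bash
python3 - <<'E'
from h import *
import pickle
a=pickle.load(open('scene.pkl','rb'));b=pickle.load(open('side.pkl','rb'))
def cr(c,x,y,w,h,k): return cv2.resize(c['frame'][y:y+h,x:x+w],None,fx=k,fy=k,interpolation=cv2.INTER_CUBIC)
top=np.hstack([cr(a,330,120,80,60,5),cr(b,240,135,80,60,5)])
bot=np.hstack([cr(a,270,215,133,100,3),cr(b,335,165,133,100,3)])
bot=cv2.resize(bot,(800,300))
save('crop1.png',np.vstack([top,bot]))
E
```

```text
(no output)
```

View pics/crop1.png

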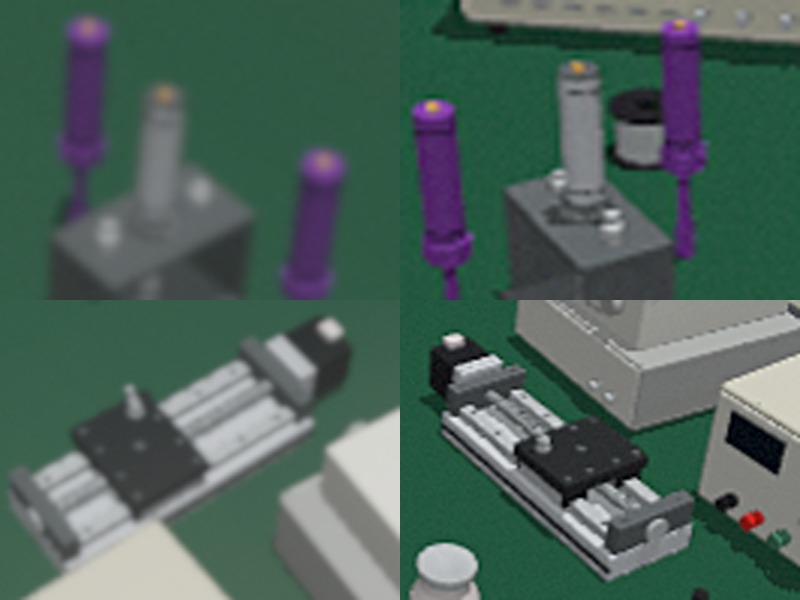

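The top crops show the aluminium gun standing in the stand between the two spare nozzles, with its button at scene px (363,138) and side px (275.6,148.4). The bottom crops show the nipple ball at scene px (313.3,245.7) and side px (382,211).

```bash
python3 - <<'E'
from h import *
import pickle
a=pickle.load(open('scene.pkl','rb'));b=pickle.load(open('side.pkl','rb'))
np.set_printoptions(precision=4,suppress=True)
S=lambda x,y:(270+x/3,215+(y-300)/3); D=lambda x,y:(335+(x-400)/3.0,165+(y-300)/3)
g=[(363,138),(275.6,148.4)]
print('gun tri',tri([ray(a,*g[0]),ray(b,*g[1])]),onz(a,*g[0],.207),onz(b,*g[1],.207))
n=[S(130,392),D(541,438)]
print('ball',tri([ray(a,*n[0]),ray(b,*n[1])]),onz(a,*n[0],.096),onz(b,*n[1],.096))
for name,c,f,pts in [('sc',a,S,[(72,437),(150,395),(210,468),(145,515)]),('sd',b,D,[(520,455),(590,418),(645,460),(568,495)])]:
  P=[onz(c,*f(*p),.07)[:2] for p in pts]; print(name,P)
  for i in range(4):
    d=P[(i+1)%4]-P[i]; print(np.linalg.norm(d),np.degrees(np.arctan2(d[1],d[0])))
# stage base edges: yaw by depth-fit of dark/grey pixels; height-histogram
for c in (a,b):
  v,u=np.mgrid[0:400,0:640]; z=c['z_map']; 
  uv=np.stack([u.ravel(),v.ravel()],1).astype(float)[:,None]; p=cv2.undistortPoints(uv,c['K'],c['D'])[:,0]
  X=(np.c_[p,np.ones(len(p))]*z.ravel()[:,None]-c['t'])@c['R']
  m=(z.ravel()>0)&(abs(X[:,0]-.6)<.2)&(abs(X[:,2]-.07)<.004)
  bx=tri([ray(a,*n[0]),ray(b,*n[1])]); m&=np.hypot(X[:,0]-bx[0],X[:,1]-bx[1])<.13
  q=X[m][:,:2].astype(np.float32); print(len(q), cv2.minAreaRect(q) if len(q)>5 else 0)
E
```

```text
gun tri [0.4553 0.2246 0.2075] [0.4526 0.2274 0.207 ] [0.4552 0.2217 0.207 ]
ball [ 0.6663 -0.1119  0.0909] [ 0.6668 -0.11    0.096 ] [ 0.6608 -0.1232  0.096 ]
sc [array([ 0.6651, -0.1768]), array([ 0.664 , -0.0846]), array([ 0.7695, -0.0854]), array([ 0.7792, -0.1666])]
0.09226351662024257 90.67315102350902
0.10546263148644512 -0.4595290377660072
0.08179303381178134 -83.13342401859093
0.11460950866222576 -174.89155195914933
sd [array([ 0.6468, -0.1093]), array([ 0.7565, -0.088 ]), array([ 0.7587, -0.1779]), array([ 0.6499, -0.1883])]
0.11180076259979793 11.017927008870785
0.08996676523203088 -88.60628724796227
0.10933263836336798 -174.54580504329323
0.07902574046038457 92.2413154890288
920 ((0.7112818956375122, -0.15981444716453552), (0.11425921320915222, 0.15660618245601654), 1.6073529720306396)
586 ((0.7114916443824768, -0.1621142029762268), (0.11610866338014603, 0.15633438527584076), 1.8044514656066895)
```

```bash
python3 - <<'E'
from h import *
import pickle
a=pickle.load(open('scene.pkl','rb'));b=pickle.load(open('side.pkl','rb'))
for x,y in [(88,25),(323,160)]: print(onz(a,330+x/5,120+y/5,.195))
for x,y in [(32,107),(281,25)]: print(onz(b,240+x/5,135+y/5,.195))
E
```

```text
[0.35400849 0.2364012  0.195     ]
[0.55574334 0.2795297  0.195     ]
[0.35478815 0.23250604 0.195     ]
[0.55746315 0.27479644 0.195     ]
```

Call:
move_arm --pt "0 0 0 -0.77 -0.54 -0.24 93" --pt "0 0 0 -0.77 -0.54 -0.24 93" --pt "0 0 0 -0.77 -0.54 -0.24 93" --pt "0 0 0 -0.77 -0.54 -0.24 93" --pt "0 0 0 -0.77 -0.54 -0.24 93" --pt "0 0 0 -0.77 -0.54 -0.24 93" --pt "0 0 0 -0.77 -0.54 -0.24 93" --pt "0 0 0 -0.77 -0.54 -0.24 93" --pt "0 0 0 -0.77 -0.54 -0.24 93" --pt "0 0 0 -0.77 -0.54 -0.24 93"

```text
t: 1.1
tool_pos: [0.3002, 0.4032, 0.263]
orientation: [-0.385, -3.117, 0.001]
force: [-0.2, -0.0, 0.7]
opening: 0.0932
gripper_force: 0.0
```

Call:
move_arm --pt "0 0 0 -0.77 -0.54 -0.1 93" --pt "0 0 0 -0.77 -0.54 -0.1 93" --pt "0 0 0 -0.77 -0.54 -0.1 93" --pt "0 0 0 -0.77 -0.54 -0.1 93" --pt "0 0 0 -0.77 -0.54 -0.1 93" --pt "0 0 0 -0.77 -0.54 -0.1 93" --pt "0 0 0 -0.77 -0.54 -0.1 93" --pt "0 0 -0.9 0 0 0 93" --pt "0 0 -0.9 0 0 0 93" --pt "0 0 -0.9 0 0 0 93"

```text
t: 2.1
tool_pos: [0.4075, 0.2794, 0.2803]
orientation: [0.063, -3.14, 0.001]
force: [-0.6, 0.6, 0.9]
opening: 0.093
gripper_force: 0.0
```

```bash
python3 - <<'E'
from h import *
import pickle
np.set_printoptions(precision=4,suppress=True)
c=cam('wrist');pickle.dump(c,open('w1.pkl','wb'));s=read_state()
Rt=R.from_rotvec(s['orientation']).as_matrix();o=-c['R'].T@c['t']
print(s['tool_pos'],Rt,'cam in tool',Rt.T@(o-s['tool_pos']),'axis',Rt.T@c['R'][2]); print(proj(c,[[.455,.2245,.207]]),c['fx'])
pickle.dump((s,Rt),open('w1s.pkl','wb'))
save('w1.png',c['frame'],k=1.25)
E
```

```text
[0.4075 0.2794 0.2803] [[-0.9989 -0.0461 -0.0008]
 [-0.0461  0.9989 -0.0004]
 [ 0.0008 -0.0004 -1.    ]] cam in tool [ 0.0777 -0.0002 -0.1817] axis [-0.2831 -0.0014  0.9591]
[[256.4196 255.6883]] 341.7502896210749
```

View pics/w1.png

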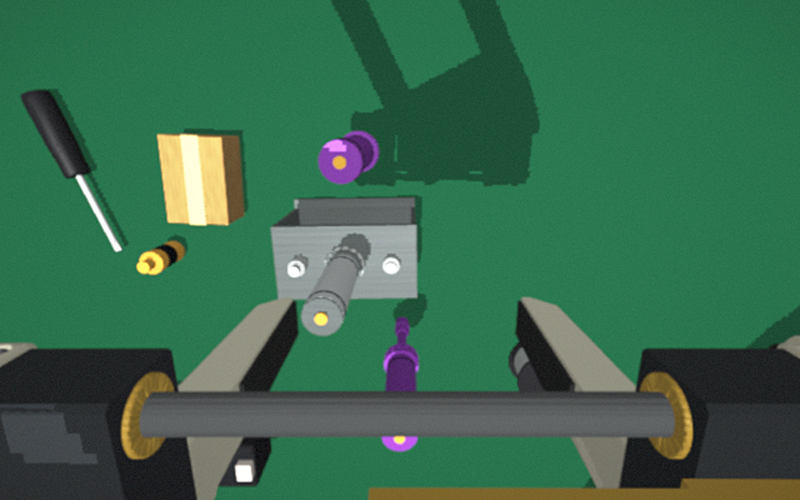

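The wrist view shows the aluminium gun's button at about (320,319) in the 800-px picture, which is raw (256,255). That is within half a pixel of the position predicted from the other cameras. The spare nozzles are at (295,268) and (391,265). I'll go over it, descend and grip.

Call:
move_arm --pt "0 0 0 -0.6 -0.76 0 93" --pt "0 0 0 -0.6 -0.76 0 93" --pt "0 0 0 -0.6 -0.76 0 93" --pt "0 0 0 0 0 0 93" --pt "0 0 0 0 0 0.9 93" --pt "0 0 0 0 0 0.9 93" --pt "0 0 0 0 0 0.9 93" --pt "0 0 0 0 0 0.9 93" --pt "0 0 0 0 0 0.8 93" --pt "0 0 0 0 0 0 60" --force 60

```text
t: 3.15
tool_pos: [0.452, 0.2242, 0.1672]
orientation: [0.057, -3.135, 0.003]
force: [-0.3, -0.3, -0.7]
opening: 0.0884
gripper_force: 0.0
```

Call:
move_arm --pt "0 0 0 0 0 0 40" --pt "0 0 0 0 0 0 30" --pt "0 0 0 0 0 0 20" --pt "0 0 0 0 0 0 20" --pt "0 0 0 0 0 0 20" --pt "0 0 0 0 0 0 20" --pt "0 0 0 0 0 0 20" --pt "0 0 0 0 0 0 20" --pt "0 0 0 0 0 0 20" --pt "0 0 0 0 0 0 20" --force 60

```text
t: 4.15
tool_pos: [0.4546, 0.2245, 0.1707]
orientation: [0.058, -3.141, -0.0]
force: [1.0, 0.8, -0.5]
opening: 0.0265
gripper_force: 60.0
```

Call:
move_arm --pt "0 0 0 0 0 -0.3 20" --pt "0 0 0 0 0 -0.6 20" --pt "0 0 0 0 0 -0.8 20" --pt "0 0 0 0 0 -0.9 20" --pt "0 0 0 0 0 -0.9 20" --pt "0 0 0 0 0 -0.9 20" --pt "0 0 0 0 0 -0.8 20" --pt "0 0 0 0 0 -0.4 20" --pt "0 0 0 0 -0.3 0 20" --pt "0 0 0 -0.2 -0.7 0 20"

```text
t: 5.15
tool_pos: [0.46, 0.1999, 0.3102]
orientation: [0.061, -3.14, -0.0]
force: [0.4, 0.1, -6.2]
opening: 0.0265
gripper_force: 60.0
```

Call:
move_arm --pt "0 0 0 -0.2 -0.9 0 20" --pt "0 0 0 -0.2 -0.9 0 20" --pt "0 0 0 -0.2 -0.9 0 20" --pt "0 0 0 -0.2 -0.9 0 20" --pt "0 0 0 -0.2 -0.9 0 20" --pt "0 0 0 -0.2 -0.9 0 20" --pt "0 0 0 -0.2 -0.9 0 20" --pt "0 0 0 -0.2 -0.9 0 20" --pt "0 0 0 -0.2 -0.9 0 20" --pt "0 0 0 -0.2 -0.8 0 20"

```text
t: 6.15
tool_pos: [0.518, -0.0224, 0.3091]
orientation: [0.057, -3.139, -0.0]
force: [-0.0, 0.0, -5.2]
opening: 0.0267
gripper_force: 60.0
```

Call:
move_arm --pt "0 0 0 -0.2 -0.8 0 20" --pt "0 0 0 -0.2 -0.8 0 20" --pt "0 0 0 -0.1 -0.6 0 20" --pt "0 0 0 0 -0.3 0 20" --pt "0 -0.8 0 0 0 0 20" --pt "0 -0.9 0 0 0 0 20" --pt "0 -0.9 0 0 0 0 20" --pt "0 -0.9 0 0 0 0 20" --pt "0 -0.9 0 0 0 0 20" --pt "0 -0.6 0 0 0 0 20"

```text
t: 7.15
tool_pos: [0.5324, -0.0823, 0.3097]
orientation: [-0.049, 2.616, 0.013]
force: [-0.2, 0.2, -5.2]
opening: 0.0268
gripper_force: 60.0
```

```bash
python3 - <<'E'
from h import *
import pickle
np.set_printoptions(precision=4,suppress=True)
C={n:cam(n) for n in ('wrist','scene','side')};s=read_state();Rt=R.from_rotvec(s['orientation']).as_matrix()
pickle.dump((C,s,Rt),open('p2.pkl','wb'))
print(s['t'],s['tool_pos'],Rt,s['gripper_force'],s['opening'])
m=s['tool_pos']+Rt[:,2]*.1587
B=[.666,-.113,.096]
for n,c in C.items(): print(n,proj(c,[m,B]))
save('w2.png',C['wrist']['frame'],k=1.25)
E
```

```text
7.3 [ 0.532  -0.0827  0.3095] [[-0.8667 -0.0363  0.4975]
 [-0.0313  0.9993  0.0184]
 [-0.4978  0.0004 -0.8673]] 59.99276518821716 0.0268493792434786
wrist [[325.3193 177.2713]
 [297.7755 167.7883]]
scene [[311.3483 212.4414]
 [312.329  245.9362]]
side [[362.7014 187.6679]
 [381.4265 208.9114]]
```

View pics/w2.png

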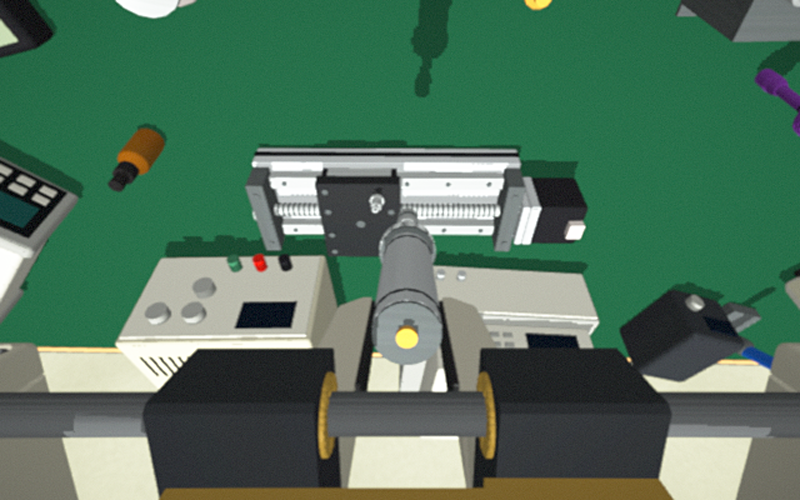

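The wrist view shows the stage almost square to the tool, with the nipple at about (377,200) on the carriage and the coupler of the held gun at about (406,218). I'll enlarge this area.

```bash
python3 - <<'E'
from h import *
import pickle
C,s,Rt=pickle.load(open('p2.pkl','rb'))
cr=lambda f,x,y,w,h,k: cv2.resize(f[y:y+h,x:x+w],None,fx=k,fy=k,interpolation=cv2.INTER_CUBIC)
w=C['wrist']['frame'];a=C['scene']['frame'];b=C['side']['frame']
save('c2.png',np.vstack([np.hstack([cr(w,280,140,60,50,6.667)[:300,:400],cr(b,350,180,50,37,8)[:300,:400].copy() if 0 else cv2.resize(b[175:225,345:412],(400,300),interpolation=cv2.INTER_CUBIC)]),np.hstack([cv2.resize(a[200:262,275:358],(400,300),interpolation=cv2.INTER_CUBIC),cv2.resize(w[105:210,190:330],(400,300),interpolation=cv2.INTER_CUBIC)])]))
E
```

```text
(no output)
```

View pics/c2.png

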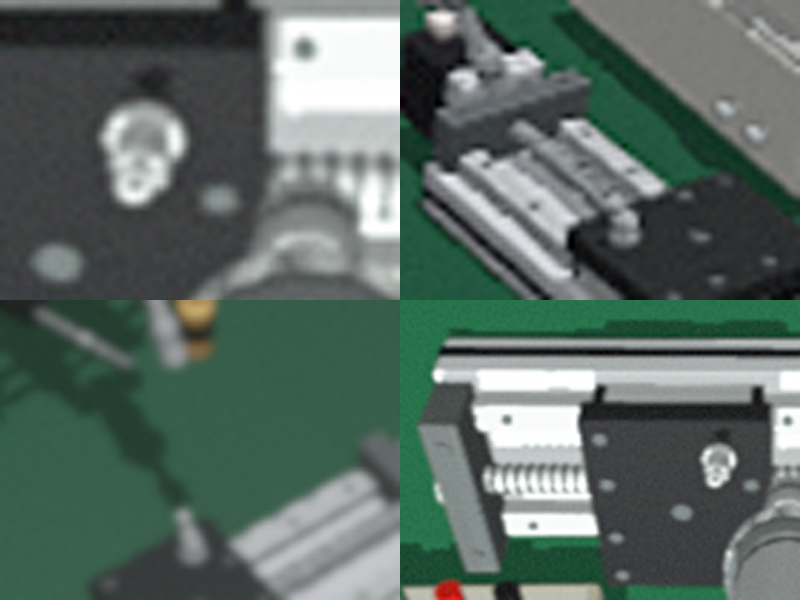

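```bash
python3 - <<'E'
from h import *
import pickle
np.set_printoptions(precision=4,suppress=True)
C,s,Rt=pickle.load(open('p2.pkl','rb'))
P={'wrist':(299.4,167.5),'side':(382.1,210.6),'scene':(312.8,244.8)}
for n in P: print(n,onz(C[n],*P[n],.096))
print('tri',tri([ray(C[n],*P[n]) for n in P]),'w+side',tri([ray(C[n],*P[n]) for n in ('wrist','side')]))
w=C['wrist']
def az(p,q,z):
    d=onz(w,*q,z)-onz(w,*p,z);print(onz(w,*p,z),onz(w,*q,z),np.degrees(np.arctan2(d[1],d[0])),np.linalg.norm(d))
az((253.2,145.5),(319,144.8),.07); az((253.2,145.5),(262,203.6),.07)
az((202,121.2),(415.7,119.6),.03)
# carriage top by depth -> minAreaRect of base/side faces per camera
v,u=np.mgrid[100:210,190:440]
for n in ('wrist',):
  c=C[n]; z=c['z_map'][100:210,190:440].ravel()
  p=cv2.undistortPoints(np.stack([u.ravel(),v.ravel()],1).astype(float)[:,None],c['K'],c['D'])[:,0]
  X=(np.c_[p,np.ones(len(p))]*z[:,None]-c['t'])@c['R']
  for u0 in range(210,410,10):
    col=X.reshape(110,250,3)[:,u0-190]; k=np.where(col[:,2]>.02)[0]; 
    k=k[(k>5)]; i=k[0]; print(u0,100+i,col[i],end=' | ')
  L=X[(abs(X[:,2]-.07)<.004)&(abs(X[:,0]-.71)<.09)][:,:2]
  print(cv2.minAreaRect(L.astype(np.float32)),len(L))
E
```

```text
wrist [ 0.6654 -0.1109  0.096 ]
side [ 0.6624 -0.1215  0.096 ]
scene [ 0.6632 -0.1095  0.096 ]
tri [ 0.6657 -0.1123  0.0942] w+side [ 0.6716 -0.1114  0.0875]
[ 0.6525 -0.1721  0.07  ] [ 0.6482 -0.0865  0.07  ] 92.88207003990054 0.08568541511198091
[ 0.6525 -0.1721  0.07  ] [ 0.764  -0.1714  0.07  ] 0.32507338924790674 0.11143932324573619
[ 0.645  -0.2461  0.03  ] [0.6317 0.0437 0.03  ] 92.61913501148088 0.29005840552693923
210 126 [ 0.6584 -0.2401  0.0214] | 220 126 [ 0.6572 -0.2257  0.0223] | 230 126 [ 0.6573 -0.212   0.0214] | 240 110 [ 0.3745 -0.0889  0.4273] | 250 126 [ 0.6562 -0.1839  0.0214] | 260 126 [ 0.6559 -0.1699  0.0211] | 270 126 [ 0.6558 -0.156   0.0205] | 280 127 [ 0.6556 -0.1417  0.0225] | 290 126 [ 0.6548 -0.1278  0.0204] | 300 125 [ 0.3745 -0.0889  0.4273] | 310 126 [ 0.6537 -0.0996  0.0204] | 320 127 [ 0.6529 -0.0855  0.0234] | 330 126 [ 0.6519 -0.0715  0.0216] | 340 126 [ 0.6522 -0.0574  0.0204] | 350 126 [ 0.6514 -0.0433  0.0209] | 360 127 [ 0.6521 -0.0291  0.0215] | 370 113 [ 0.3745 -0.0889  0.4273] | 380 127 [ 0.6505 -0.0012  0.0224] | 390 127 [0.6505 0.0131 0.0216] | 400 127 [0.6504 0.0274 0.0209] | ((0.7061066627502441, -0.07896213233470917), (0.11258399486541748, 0.33890098333358765), 2.592590570449829) 4262
```

Call:
move_arm --pt "0 0 0 -0.1 -0.4 0 20" --pt "0 0 0 -0.14 -0.5 0 20" --pt "0 0 0 -0.1 -0.42 0 20" --pt "0 0 0 0 0 0.4 20" --pt "0 0 0 0 0 0.5 20" --pt "0 0 0 0 0 0.5 20" --pt "0 0 0 0 0 0.5 20" --pt "0 0 0 0 0 0.4 20" --pt "0 0 0 0 0 0.11 20" --pt "0 0 0 0 0 0 20"

```text
t: 8.3
tool_pos: [0.5721, -0.114, 0.2619]
orientation: [-0.049, 2.619, 0.014]
force: [-0.8, 0.5, -4.7]
opening: 0.0267
gripper_force: 60.0
```

```bash
cat > look.py <<'E'
from h import *
import pickle,sys
np.set_printoptions(precision=4,suppress=True)
C={n:cam(n) for n in ('wrist','scene','side')};s=read_state();Rt=R.from_rotvec(s['orientation']).as_matrix()
pickle.dump((C,s,Rt),open(sys.argv[1]+'.pkl','wb'))
print(s['t'],s['tool_pos'],Rt,s['gripper_force'],s['opening'],s['force'])
st=float(sys.argv[2])
m=s['tool_pos']+Rt[:,2]*(.1587-st); hd=s['tool_pos']+Rt[:,2]*.0807
B=[.6654,-.1109,.096]
ims=[]
for n,c in C.items():
    p=proj(c,[m,B,hd]); print(n,p)
    x,y=(p[:2].mean(0)).astype(int); W,H=(60,45) if n!='wrist' else (60,45)
    x0,y0=x-W//2,y-H//2; print(' origin',x0,y0,'scale 6.667'); ims.append(cv2.resize(c['frame'][y0:y0+H,x0:x0+W],(400,300),interpolation=cv2.INTER_CUBIC))
w=C['wrist']['frame']; ims.append(cv2.resize(w[120:300,200:440],(400,300)))
save(sys.argv[1]+'.png',np.vstack([np.hstack(ims[:2]),np.hstack(ims[2:])]))
E
python3 look.py p3 0
```

```text
8.45 [ 0.5725 -0.1145  0.2637] [[-0.8649 -0.0371  0.5007]
 [-0.0324  0.9993  0.0181]
 [-0.501  -0.0006 -0.8655]] 59.9927294254303 0.02688366774392833 [-0.4846  1.2053 -5.1273]
wrist [[324.9686 180.1837]
 [325.164  170.2991]
 [325.0657 202.3706]]
 origin 295 153 scale 6.667
scene [[309.9703 236.1194]
 [312.8173 245.4894]
 [301.7825 212.4779]]
 origin 281 218 scale 6.667
side [[378.4215 201.8201]
 [380.8765 208.6239]
 [370.0515 186.4359]]
 origin 349 183 scale 6.667
```

View pics/p3.png

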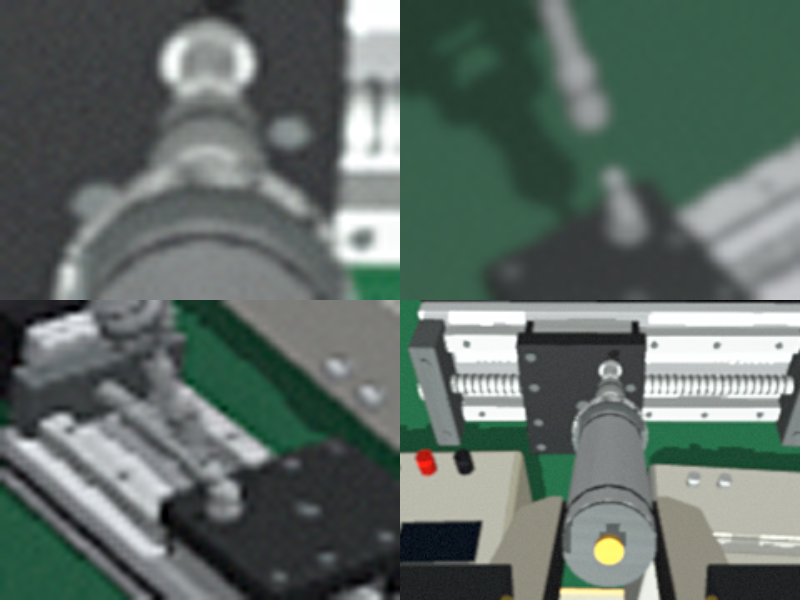

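The wrist crop shows the nipple hexagon centred over the coupler (x about 208 for both). The scene and side crops show the mouth just short of the ball. I'll check the sideways offset in the tool-x direction with predicted outlines drawn on enlarged crops.

```bash
cat > ov.py <<'E'
from h import *
import pickle,sys
np.set_printoptions(precision=4,suppress=True)
def ov(pk,st,B,out):
    C,s,Rt=pickle.load(open(pk+'.pkl','rb')); B=np.array(B)
    n=-Rt[:,2]; O=s['tool_pos']-n*.0807; al=np.linspace(0,2*np.pi,60)
    circ=lambda c,r:[c+r*(np.cos(t)*Rt[:,0]+np.sin(t)*Rt[:,1]) for t in al]
    curves=[(circ(O,.017),(255,0,0)),(circ(O-n*(.078-st),.008),(255,0,0)),(circ(O+n*.117,.006),(255,0,0)),(circ(B,.004),(0,255,0)),(circ(B-n*.010,.0055),(0,255,255))]
    curves.append(([O,O-n*(.078-st)],(255,0,0))); curves.append(([B,B-n*.026],(0,255,0)))
    ims=[]
    for nm,k,W,H in [('wrist',4,100,75),('scene',8,50,37),('side',8,50,37)]:
        c=C[nm]; x,y=proj(c,[O-n*.078,B]).mean(0).astype(int); y-= 0 if nm!='wrist' else -8
        k=400/W; x0,y0=x-W//2,y-H//2
        for d in (0,1):
            im=c['frame'][y0:y0+H,x0:x0+W].astype(float); im=np.clip((im-im.min())*255/(np.percentile(im,99)-im.min()),0,255).astype(np.uint8)
            im=cv2.resize(im,(400,int(H*k)),interpolation=cv2.INTER_CUBIC)
            if d:
                for P,col in curves: cv2.polylines(im,[np.int32(((proj(c,P)-[x0,y0]+.5)*k)*16)],False,col,1,cv2.LINE_AA,4)
            ims.append(cv2.resize(im,(400,300)))
        print(nm,x0,y0,k)
    # layout: top scene raw/overlay... 
    save(out,np.vstack([np.hstack(ims[2:4]),np.hstack([ims[5],ims[1]])]))
if __name__=='__main__': ov(sys.argv[1],float(sys.argv[2]),eval(sys.argv[3]),sys.argv[4])
E
python3 ov.py p3 0 '[.6654,-.1109,.096]' ov3.png
```

```text
wrist 275 146 4.0
scene 286 222 8.0
side 354 187 8.0
```

View pics/ov3.png

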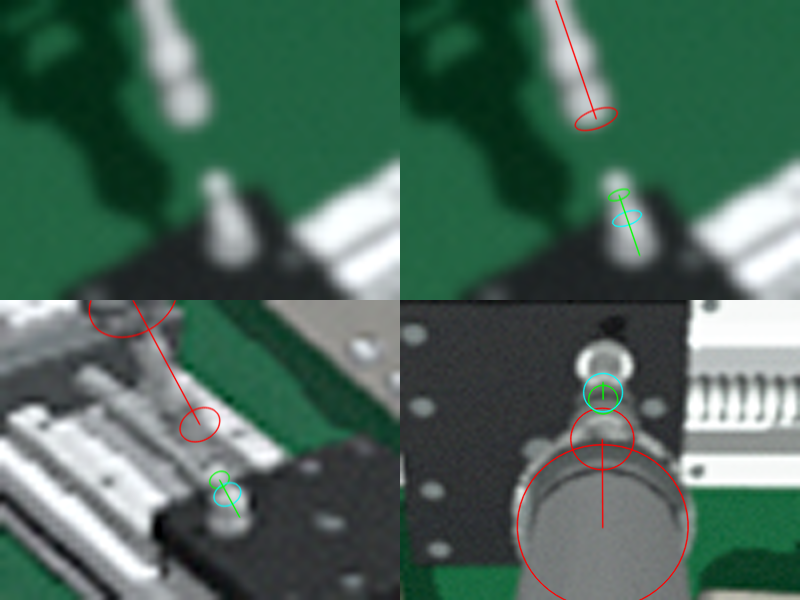

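The overlay doesn't quite match. The gun in the scene view sits about 6 crop px left of the prediction, and the nipple base in the wrist view is about 19 crop px above it. I'll check with depth, in tool coordinates.

```bash
python3 - <<'E'
from h import *
import pickle
np.set_printoptions(precision=1,suppress=True,linewidth=150)
def cloud(c):
  v,u=np.mgrid[0:400,0:640];p=cv2.undistortPoints(np.stack([u.ravel(),v.ravel()],1).astype(float)[:,None],c['K'],c['D'])[:,0]
  z=c['z_map'].ravel();X=(np.c_[p,np.ones(len(p))]*z[:,None]-c['t'])@c['R'];X[z<=0]=np.nan
  return X.reshape(400,640,3)
C,s,Rt=pickle.load(open('p2.pkl','rb'));X=cloud(C['wrist'])
print('p2 nipple world mm')
for r in range(153,176):
  print(r,' '.join('%4.0f/%3.0f'%(1e3*X[r,u,0],1e3*X[r,u,2]) for u in range(293,309)))
C,s,Rt=pickle.load(open('p3.pkl','rb'));X=cloud(C['wrist']);T=(X-s['tool_pos'])@Rt
print('p3 tool mm, tool-z/tool-x along column')
for r in range(156,262,2): print(r,1e3*T[r,325],1e3*X[r,325],end=';' if r%4 else '\n')
E
```

```text
p2 nipple world mm
153  663/ 70  663/ 70  662/ 71  663/ 70  662/ 71  663/ 70  663/ 69  663/ 69  663/ 70  662/ 70  663/ 69  663/ 69  662/ 70  662/ 70  663/ 69  663/ 69
154  665/ 70  665/ 70  665/ 70  665/ 70  665/ 69  664/ 70  664/ 70  664/ 70  664/ 71  665/ 70  664/ 70  664/ 70  664/ 70  663/ 71  664/ 70  664/ 70
155  666/ 70  665/ 72  667/ 69  667/ 69  666/ 70  666/ 70  666/ 71  665/ 71  666/ 70  666/ 71  665/ 71  666/ 70  665/ 71  666/ 70  665/ 71  666/ 69
156  669/ 69  667/ 71  667/ 71  668/ 70  668/ 70  668/ 70  666/ 73  665/ 73  665/ 73  665/ 73  665/ 73  666/ 72  666/ 71  667/ 71  667/ 71  668/ 69
157  670/ 70  669/ 71  669/ 70  670/ 70  669/ 71  667/ 73  668/ 72  667/ 73  668/ 72  667/ 73  667/ 73  666/ 74  667/ 72  669/ 70  669/ 70  669/ 70
158  672/ 70  671/ 71  672/ 69  672/ 70  669/ 73  669/ 73  669/ 73  668/ 73  666/ 76  667/ 75  668/ 74  nan/nan  668/ 74  669/ 73  671/ 70  670/ 71
159  673/ 70  674/ 69  674/ 69  671/ 72  672/ 72  669/ 74  669/ 75  668/ 76  667/ 77  668/ 76  668/ 76  669/ 75  669/ 75  670/ 73  672/ 70  673/ 70
160  675/ 70  675/ 70  675/ 71  673/ 72  672/
[... 4083 characters left out ...]
[ 15.5  -0.2 -21.5] [ 548.3 -115.5  274.6]
234 [ 15.2  -0.2 -23.6] [ 547.5 -115.6  276.5];236 [ 15.3  -0.2 -26.2] [ 546.2 -115.6  278.7]
238 [ 15.6  -0.2 -29.6] [ 544.2 -115.7  281.5];240 [ 14.7  -0.2 -29.9] [ 544.8 -115.7  282.2]
242 [ 14.6  -0.2 -31.8] [ 543.9 -115.7  284. ];244 [ 13.8  -0.2 -32.4] [ 544.3 -115.7  284.9]
246 [ 12.2  -0.2 -31. ] [ 546.4 -115.6  284.5];248 [ 12.   -0.2 -33. ] [ 545.5 -115.7  286.2]
250 [ 10.3  -0.2 -31.3] [ 547.9 -115.6  285.7];252 [  9.4  -0.2 -31.8] [ 548.4 -115.5  286.5]
254 [  8.2  -0.2 -31.4] [ 549.6 -115.5  286.8];256 [  7.   -0.2 -31.1] [ 550.8 -115.5  287.1]
258 [  6.   -0.2 -31.1] [ 551.7 -115.4  287.6];260 [  5.6  -0.2 -32.5] [ 551.3 -115.4  289. ]
```

Depth shows the held gun drooped about 1.6° in the grip, with its axis offset in tool x. I'll fit the gun axis and the ball properly and correct for it.

```bash
cat > fit.py <<'E'
from h import *
import pickle
from scipy.optimize import least_squares
def cloud(c):
  v,u=np.mgrid[0:400,0:640];p=cv2.undistortPoints(np.stack([u.ravel(),v.ravel()],1).astype(float)[:,None],c['K'],c['D'])[:,0]
  z=c['z_map'].ravel();X=(np.c_[p,np.ones(len(p))]*z[:,None]-c['t'])@c['R'];X[z<=0]=np.nan
  return X.reshape(400,640,3)
def gun(c,s,Rt,zc=(134,156)):
  T=((cloud(c)-s['tool_pos'])@Rt)[100:330].reshape(-1,3)*1e3; T=T[np.isfinite(T).all(1)]
  k=(abs(T[:,1])<15)&(T[:,0]>0)&(T[:,0]<22)
  b=T[k&(T[:,2]>-28)&(T[:,2]<60)&(abs(T[:,1])<12)]; q=T[k&(T[:,2]>zc[0])&(T[:,2]<zc[1])&(abs(T[:,1])<7)&(T[:,0]>8)]
  def f(p):
    r=lambda P,R0:np.hypot(P[:,0]-p[0]-p[1]*P[:,2]/100,P[:,1]-p[2]-p[3]*P[:,2]/100)-R0
    return np.r_[r(b,14),r(q,8)*np.sqrt(len(b)/max(len(q),1)/4)]
  o=least_squares(f,[2,2,0,0],loss='soft_l1'); return o.x,len(b),len(q),np.sqrt(np.mean(o.fun**2))
def ball(c,b0):
  X=cloud(c).reshape(-1,3)*1e3; o=-c['R'].T@c['t']*1e3
  d=np.array(b0)*1e3-o; 
  k=(np.linalg.norm(X-np.array(b0)*1e3,axis=1)<7)&(X[:,2]>93); P=X[k]
  r=least_squares(lambda p:np.linalg.norm(P-p,axis=1)-4,np.array(b0)*1e3,loss='soft_l1'); return r.x,len(P)
E
python3 - <<'E'
from fit import *
np.set_printoptions(precision=2,suppress=True)
C,s,Rt=pickle.load(open('p2.pkl','rb')); B,n=ball(C['wrist'],[.6636,-.111,.0965]);print('ball',B,n,'gun p2',gun(C['wrist'],s,Rt))
C,s,Rt=pickle.load(open('p3.pkl','rb')); g,nb,nq,e=gun(C['wrist'],s,Rt);print('gun p3',g,nb,nq,e)
B=np.array([B[0],B[1],96.]) 
d=np.array([g[1]/100,g[3]/100,1]);d/=np.linalg.norm(d); p0=np.array([g[0],g[2],0])
psi=np.radians(2.2); n=np.array([-.5*np.cos(psi),-.5*np.sin(psi),np.sqrt(.75)])
dw=Rt@d; ax=np.cross(dw,-n); print('tilt err tool deg',np.degrees(Rt.T@ax))
Q=R.from_rotvec(ax).as_matrix(); R2=Q@Rt
seat=p0+d*(150.7-p0@d)
for so in (40,):
  tgt=B+n*so; tcp=tgt-R2@seat; dl=tcp-s['tool_pos']*1e3; print('seat tool',seat,'tcp',tcp,'shift tool(new axes) units',R2.T@dl/25)
E
```

```text
ball [ 663.63 -109.85   96.71] 30 gun p2 (array([0.27, 2.33, 0.  , 0.52]), 1956, 69, np.float64(0.2721688972176857))
gun p3 [1.88 2.92 0.2  0.57] 1986 86 0.2869980608898059
tilt err tool deg [ 0.26 -1.61  0.  ]
seat tool [  6.28   1.06 150.58] tcp [ 569.98 -113.65  262.09] shift tool(new axes) units [0.12 0.04 0.  ]
```

```bash
cat > rel.py <<'E'
from fit import *
import sys
np.set_printoptions(precision=2,suppress=True)
so=float(sys.argv[1]); st=float(sys.argv[2]); zc=eval(sys.argv[3])
s=read_state(); c=cam('wrist'); Rt=R.from_rotvec(s['orientation']).as_matrix(); s2=read_state()
print('t',s2['t'],'drift',(s2['tool_pos']-s['tool_pos'])*1e3,'tcp',s2['tool_pos']*1e3,'F tool',Rt.T@s2['force'],'op',s2['opening'])
pickle.dump((c,s,Rt),open('last.pkl','wb'))
g,nb,nq,e=gun(c,s,Rt,zc);print('gun',g,nb,nq,e)
B=np.array([663.6,-110.2,96.])
d=np.array([g[1]/100,g[3]/100,1]);d/=np.linalg.norm(d); p0=np.array([g[0],g[2],0])
psi=np.radians(2.2); n=np.array([-.5*np.cos(psi),-.5*np.sin(psi),np.sqrt(.75)])
ax=np.cross(Rt@d,-n); print('turn units',np.degrees(Rt.T@ax)/6)
R2=R.from_rotvec(ax).as_matrix()@Rt
seat=p0+d*(150.7-st); S=s['tool_pos']*1e3+Rt@seat
print('seat tool',seat,'seat rel ball (tool axes mm)',Rt.T@(S-B))
tcp=B+n*so-R2@seat; print('shift units (axes after turn)',R2.T@(tcp-s['tool_pos']*1e3)/25)
E
python3 rel.py 40 0 '(134,156)'
```

```text
t 8.5 drift [-0.   -0.1   0.09] tcp [ 572.46 -114.6   263.81] F tool [ 2.67 -0.26  3.7 ] op 0.026743724530547297
gun [ 0.7   2.64 -0.36  0.5 ] 1941 76 0.266399385520248
turn units [ 0.04 -0.24  0.  ]
seat tool [  4.68   0.39 150.65] seat rel ball (tool axes mm) [ -0.38  -0.63 -40.22]
shift units (axes after turn) [0.17 0.05 0.  ]
```

Call:
move_arm --pt "0.04 -0.24 0 0 0 0 20" --pt "0 0 0 0.1 0.05 0 20" --pt "0 0 0 0.07 0 0 20" --pt "0 0 0 0 0 0.3 20" --pt "0 0 0 0 0 0.3 20" --pt "0 0 0 0 0 0 20" --pt "0 0 0 0 0 0 20" --pt "0 0 0 0 0 0 20" --pt "0 0 0 0 0 0 20" --pt "0 0 0 0 0 0 20"

```text
t: 9.5
tool_pos: [0.5765, -0.1132, 0.2481]
orientation: [-0.046, 2.592, 0.008]
force: [-0.5, -0.8, -5.9]
opening: 0.0266
gripper_force: 60.0
```

```bash
python3 rel.py 25 0 '(134,156)'; python3 rel.py 25 0 '(134,156)'; python3 - <<'E'
from h import *
import pickle
c=pickle.load(open('last.pkl','rb'))[0]; a=cam('scene'); pickle.dump(a,open('s4.pkl','wb'))
w=cv2.resize(c['frame'][140:215,275:375],(400,300),interpolation=cv2.INTER_CUBIC)
f=a['frame'][218:255,286:336].astype(float);f=np.clip((f-f.min())*255/(np.percentile(f,99)-f.min()),0,255).astype(np.uint8)
save('v4.png',np.hstack([w,cv2.resize(f,(400,300),interpolation=cv2.INTER_CUBIC)]))
E
```

```text
t 9.55 drift [-0.03  0.02 -0.04] tcp [ 576.44 -113.16  248.07] F tool [2.73 0.56 3.37] op 0.02678669874153157
gun [ 0.73  2.86 -0.32  0.5 ] 1962 71 0.2580725413285499
turn units [-0.   -0.03  0.  ]
seat tool [  5.04   0.42 150.64] seat rel ball (tool axes mm) [  0.01  -0.1  -24.61]
shift units (axes after turn) [-0.01 -0.   -0.02]
t 9.6 drift [-0.02 -0.   -0.06] tcp [ 576.42 -113.16  248.01] F tool [1.98 0.11 4.5 ] op 0.026723497837665304
gun [ 0.73  2.83 -0.35  0.54] 1956 76 0.2768919126001663
turn units [ 0.   -0.03  0.  ]
seat tool [  5.     0.46 150.64] seat rel ball (tool axes mm) [  0.02  -0.04 -24.59]
shift units (axes after turn) [-0.01 -0.   -0.02]
```

View pics/v4.png

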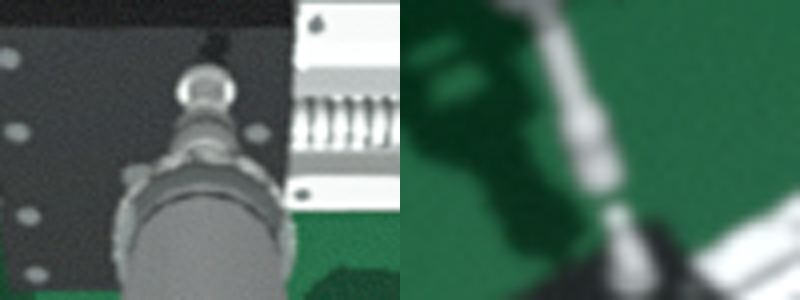

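The wrist crop shows the coupler centred on the nipple at x about 206. The scene crop shows the gun line running into the ball at about (616,210). The fit gives less than 0.1 mm lateral error. Advancing along the axis.

Call:
move_arm --pt "0 0 0 0.002 0 0.1 20" --pt "0 0 0 0.003 0 0.1 20" --pt "0 0 0 0.003 0 0.1 20" --pt "0 0 0 0.003 0 0.1 20" --pt "0 0 0 0.003 0 0.1 20" --pt "0 0 0 0.003 0 0.1 20" --pt "0 0 0 0.001 0 0.04 20" --pt "0 0 0 0 0 0 20" --pt "0 0 0 0 0 0 20" --pt "0 0 0 0 0 0 20"

```text
t: 10.65
tool_pos: [0.5844, -0.1129, 0.234]
orientation: [-0.047, 2.592, 0.008]
force: [0.1, -0.4, -4.7]
opening: 0.0266
gripper_force: 60.0
```

```bash
python3 rel.py 8.6 0 '(134,156)'
```

```text
t 10.7 drift [-0.01  0.01  0.02] tcp [ 584.35 -112.85  234.07] F tool [2.45 0.54 4.15] op 0.0268813794664303
gun [ 0.58  2.29 -0.33  0.5 ] 1928 68 0.26019452157311923
turn units [ 0.    0.02 -0.  ]
seat tool [  4.03   0.42 150.66] seat rel ball (tool axes mm) [-0.36  0.02 -8.48]
shift units (axes after turn) [-0.01 -0.   -0.  ]
```

Call:
move_arm --pt "0 0 0 0.001 0 0.06 20" --pt "0 0 0 0.001 0 0.06 20" --pt "0 0 0 0.001 0 0.06 20" --pt "0 0 0 0.001 0 0.06 20" --pt "0 0 0 0.001 0 0.06 20" --pt "0 0 0 0.001 0 0.06 20" --pt "0 0 0 0.001 0 0.04 20" --pt "0 0 0 0 0 0 20" --pt "0 0 0 0 0 0 20" --pt "0 0 0 0 0 0 20"

```text
t: 11.7
tool_pos: [0.59, -0.1129, 0.227]
orientation: [-0.047, 2.59, 0.007]
force: [-5.4, 1.0, 3.2]
opening: 0.0265
gripper_force: 60.0
```

```bash
python3 rel.py 0 0 '(134,152)'
```

```text
t 11.75 drift [-0.01 -0.02  0.01] tcp [ 590.04 -112.9   226.96] F tool [ 2.75  1.88 -6.1 ] op 0.027100854835961308
gun [ 0.88  3.45 -0.28  0.79] 1979 61 0.2604626454665608
turn units [ 0.02 -0.07 -0.  ]
seat tool [  6.07   0.91 150.61] seat rel ball (tool axes mm) [0.24 0.22 0.5 ]
shift units (axes after turn) [ 0.03  0.01 -0.02]
```

The axial force rose by 10 N with the seat at the ball, so the jaws have passed it and the return spring has started to carry. I'll continue the stroke on the same line.

Call:
move_arm --pt "0 0 0 0.002 0 0.06 20" --pt "0 0 0 0.002 0 0.06 20" --pt "0 0 0 0.002 0 0.06 20" --pt "0 0 0 0.002 0 0.06 20" --pt "0 0 0 0.002 0 0.06 20" --pt "0 0 0 0.002 0 0.06 20" --pt "0 0 0 0.002 0 0.06 20" --pt "0 0 0 0.002 0 0.06 20" --pt "0 0 0 0 0 0.02 20" --pt "0 0 0 0 0 0 20"

```text
t: 12.75
tool_pos: [0.5966, -0.1128, 0.2169]
orientation: [-0.047, 2.589, 0.007]
force: [-7.8, 1.6, 7.9]
opening: 0.0268
gripper_force: 60.0
```

```bash
python3 rel.py 0 0.0 '(122,140)'
```

```text
t 12.8 drift [ 0.02 -0.04  0.08] tcp [ 596.59 -112.83  216.98] F tool [  2.48   1.69 -10.69] op 0.02700465432244397
gun [ 0.99  3.95 -0.26  0.92] 2001 65 0.2682315734046087
turn units [ 0.03 -0.11 -0.  ]
seat tool [  6.94   1.12 150.58] seat rel ball (tool axes mm) [ 0.67  0.31 12.45]
shift units (axes after turn) [ 0.03  0.01 -0.5 ]
```

Call:
move_arm --pt "0 0 0 0.001 0 0.03 20" --pt "0 0 0 0.001 0 0.03 20" --pt "0 0 0 0 0 0 20" --pt "0 0 0 0 0 0 20" --pt "0 0 0 0 0 0 20" --pt "0 0 0 0 0 0 20" --pt "0 0 0 0 0 0 20" --pt "0 0 0 0 0 0 20" --pt "0 0 0 0 0 0 20" --pt "0 0 0 0 0 0 20"

```text
t: 13.8
tool_pos: [0.5974, -0.1128, 0.2159]
orientation: [-0.047, 2.589, 0.007]
force: [-8.1, 1.6, 7.6]
opening: 0.0266
gripper_force: 60.0
```

```bash
python3 rel.py 0 0.0 '(122,140)'; python3 - <<'E'
from fit import *
np.set_printoptions(precision=1,suppress=True)
c,s,Rt=pickle.load(open('last.pkl','rb')); X=cloud(c); T=(X-s['tool_pos'])@Rt*1e3
u=int(round(proj(c,[s['tool_pos']+Rt[:,2]*.08])[0,0]));print(u)
for r in list(range(156,184))+list(range(238,262,4)): print(r,T[r,u],end='; ')
a=cam('scene');b=cam('side')
def st(c,k0=60,h=45):
  x,y=proj(c,[s['tool_pos']+Rt[:,2]*.11])[0].astype(int); f=c['frame'][y-h//2:y+h//2+1,x-k0//2:x+k0//2].astype(float)
  f=np.clip((f-f.min())*255/(np.percentile(f,98)-f.min()),0,255).astype(np.uint8); return cv2.resize(f,(400,300),interpolation=cv2.INTER_CUBIC)
save('v5.png',np.vstack([np.hstack([st(a),st(b)]),np.hstack([st(c,100,75),cv2.resize(a['frame'][100:340,200:520],(400,300))])]))
E
```

```text
t 13.85 drift [-0.02 -0.03 -0.01] tcp [ 597.35 -112.84  215.86] F tool [  2.78   1.79 -11.94] op 0.026490972052474655
gun [ 1.04  4.09 -0.23  0.88] 2024 66 0.26810047188498964
turn units [ 0.03 -0.12 -0.  ]
seat tool [  7.2    1.1  150.57] seat rel ball (tool axes mm) [ 0.75  0.24 13.76]
shift units (axes after turn) [ 0.04  0.01 -0.55]
326
156 [ 23.1   0.3 157.2]; 157 [ 22.    0.3 157.7]; 158 [ 20.7   0.3 159.5]; 159 [ 19.9   0.3 158.4]; 160 [ 18.7   0.3 159.7]; 161 [ 17.8   0.3 159.1]; 162 [ 17.1   0.3 157.3]; 163 [ 16.1   0.3 157.4]; 164 [ 14.9   0.3 158.1]; 165 [ 14.1   0.3 156.9]; 166 [ 13.3   0.3 155.7]; 167 [ 14.5   0.3 144.5]; 168 [ 14.4   0.2 139.9]; 169 [ 14.4   0.2 135.2]; 170 [ 14.5   0.2 130.3]; 171 [ 14.4   0.2 125.8]; 172 [ 14.2   0.2 122.7]; 173 [ 13.7   0.2 120.8]; 174 [ 13.    0.2 119.3]; 175 [21.1  0.1 78.2]; 176 [21.1  0.1 74.6]; 177 [21.2  0.1 70.8]; 178 [21.   0.1 68.3]; 179 [20.6  0.1 66.5]; 180 [20.4  0.  64.4]; 181 [19.3  0.1 65.7]; 182 [18.6  0.1 65.4]; 183 [18.  0. 65.]; 238 [ 14.3  -0.2 -30.4]; 242 [ 13.3  -0.2 -32.8]; 246 [ 11.5  -0.2 -33.4]; 250 [  9.4  -0.2 -33.2]; 254 [  7.2  -0.2 -33. ]; 258 [  5.1  -0.2 -33. ];
```

View pics/v5.png

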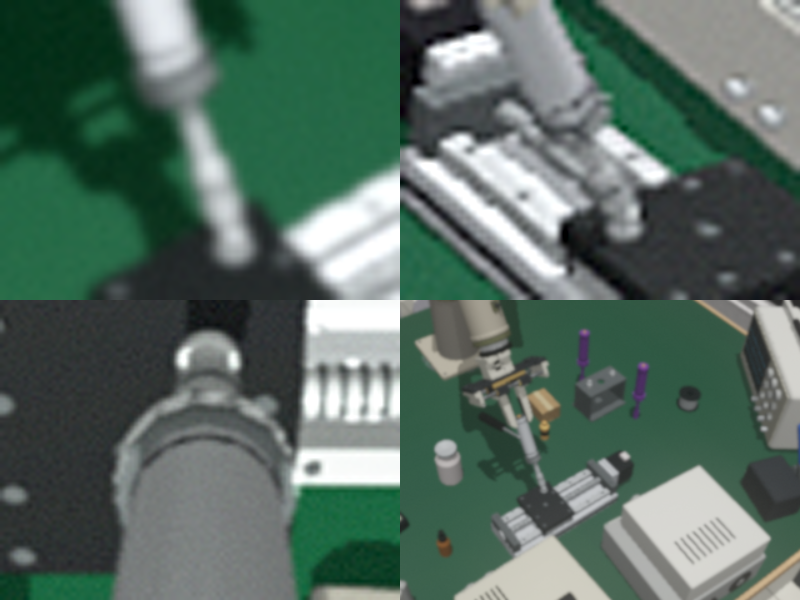

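The last views show the coupler seated on the nipple up against the hexagon, with only the tube stub left below the head. No groove is visible, and the bystanders look unmoved. I'll add 1 mm as margin and check the force.

Call:
move_arm --pt "0 0 0 0.001 0 0.02 20" --pt "0 0 0 0.001 0 0.02 20" --pt "0 0 0 0 0 0 20" --pt "0 0 0 0 0 0 20" --pt "0 0 0 0 0 0 20" --pt "0 0 0 0 0 0 20" --pt "0 0 0 0 0 0 20" --pt "0 0 0 0 0 0 20" --pt "0 0 0 0 0 0 20" --pt "0 0 0 0 0 0 20"

```text
t: 14.95
tool_pos: [0.5979, -0.1128, 0.2151]
orientation: [-0.047, 2.589, 0.007]
force: [-9.2, 0.6, 7.4]
opening: 0.027
gripper_force: 60.1
```

```bash
python3 rel.py 0 0.0 '(122,140)'; python3 - <<'E'
from fit import *
c,s,Rt=pickle.load(open('last.pkl','rb')); T=(cloud(c)-s['tool_pos'])@Rt*1e3
print('button z',np.nanmedian(T[250:258,322:330,2]),'coupler end (mouth) z',[round(float(T[r,326,2]),1) for r in range(163,178)])
E
```

```text
t 15.0 drift [-0.    0.01 -0.  ] tcp [ 597.87 -112.82  215.05] F tool [  2.33   2.15 -11.41] op 0.02672231044838397
gun [ 1.04  4.11 -0.19  0.88] 2006 65 0.2734290704455482
turn units [ 0.03 -0.12 -0.  ]
seat tool [  7.22   1.14 150.57] seat rel ball (tool axes mm) [ 0.77  0.23 14.71]
shift units (axes after turn) [ 0.04  0.01 -0.59]
button z -33.030418720017046 coupler end (mouth) z [157.2, 158.0, 155.1, 155.0, 143.8, 140.6, 134.2, 129.4, 126.6, 123.5, 119.9, 117.8, 77.1, 76.2, 71.5]
```

```bash
python3 -c "
from plant import close_job; print(close_job())"
```

```text
the job is handed in; nothing more can be done
None
```

I handed the job in at about 15 s. The gun's coupler is on the nipple and the barrel is held pressed in at about 14 mm of stroke by my estimate, still gripped at 60 N with about 15 N of push. That estimate and the snap rest on arm position, push force and camera depth, and no result came back from the hand-in.

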